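# Take the bill's width off the pattern with sprung tweezers and hold it over the head blank

## Robot

A 6-joint arm with a two-finger parallel gripper is mounted at the origin on the work surface. World frame = base frame: x ahead of the robot, y to its left, z up, the work surface at z = 0. Lengths are in m, angles in degrees, forces in N, time in s.
With the tool pointing down it reaches from about 0.4 to 0.825 m from the base axis. Payload 7 kg.
Tool frame: the origin (TCP) lies midway between the tips of the shut fingers; the grasp point (between the pads) lies 19 mm behind it; z points along the fingers, y is the line along which they close (so a half turn about z gives the same grasp; the last joint's range is limited). The gripper opens to 88 mm and grips with 3 to 60 N. Pads are 19 mm wide; open, the fingers measure 130 mm over their backs; the gripper's body (78 mm by 193 mm) begins 47 mm behind the grasp point.
Start: joints at [-48.065, 20.546, 0.682, 0, -70.136, -16.507], TCP at [0.29, -0.61, 0.227] pointing down, gripper open.
Joint ranges: [-176.03, 176.03], [-82.01, 121.73], [-58.28, 71.71], [-173.87, 95.51], [-174.79, -0.11], [-173.66, 173.66]. Speed limits (degrees/s): [136.94, 136.94, 172.46, 180, 180, 180].

## Interface

Orientations are given as [roll, pitch, yaw] about the fixed x, y, z axes, in that order (R = Rz(yaw) Ry(pitch) Rx(roll)).
In Python, from plant import r gives the robot as it stands.
- The arm moves only by the tool carry_out, never from a script. Its argument "deltas" is a list of rows, each a list of 3 entries, a list of its own where there are three numbers: the opening, from 0 (shut) to 1 (fully open), then the shift along the tool's x, y, z in mm, then the turn, a rotation vector about the tool's x, y, z in rad. In form: [[gripper, [tx, ty, tz], [rx, ry, rz]], ...]. A call has 1 to 12 rows; each row is the pose to reach, as a shift and turn from the pose commanded when the call began, along the tool's axes at that moment; what a row does not reach only later rows make up. A row lasts 1/10 s, in which the tool goes at most 50 mm and 8.59 degrees, less where a joint would pass 70% of its speed; a pose out of reach is approached as far as the arm can. A call with a gripper value outside its range is refused whole. The fingers move at their own pace and stop on an object; "squeeze" is the grip in N (left out, the last holds). Time passes only in rows, so rows that repeat a pose let the fingers close. It gives the time, the measured TCP pose, the force, the opening and the grip force at its end, in the units of the state.
- r.get_state(): the state, without advancing time (a new reading comes with each control period).
- r.capture(name): name is "scene" or "side" or "wrist"; returns (picture, depth): 384x512x3 uint8, red, green, blue; 384x512 float32, m along the optical axis (not along the pixel's ray), 0 where there is no reading.
- r.get_calibration(name): a dict with "fov_y" (degrees; the focal length in pixels is half the picture's height over the tangent of half this angle, whatever the lens; pixels are square), "cx", "cy" (the principal point, pixels), "distortion" ([k1, k2, p1, p2, k3] as OpenCV has them; the pictures are not rectified), "view" (4x4, takes a point from world to camera coordinates). Camera axes: x right, y down, z forward; pixel columns grow to the right and rows downward; lengths in m; the calibration is good to about 2 mm. A picture is of the moment at which its call begins: read the wrist's pose just before it. get_calibration takes no time and is no camera call; for the wrist camera it gives the pose at the moment of the call.
- r.close_job(): hands the job in; it is judged then, once.
The state is a dict: "time_s": time; "joints": joint angles; "qd": joint speeds; "joint_torque": joint torques, N m; "tcp_pos": TCP position; "eef_rot": TCP orientation; "contact_force": force on the tool from outside, world axes, zero at the start; "moment": the same for the moment, N m; "gripper_width": finger opening in m; "gripper_force": force on a finger pad.
Only numpy, scipy, OpenCV 4.12 (cv2) and the standard library are available. Lean on these libraries where they do the work, as an engineer would, in place of code of your own. Each camera call takes 0.05 s, during which the arm holds its last target. There are 200 camera calls.

## Task

Use the sprung tweezers as dividers: lift them out of the tool block, bring their points just above the two red dots on the pattern board, squeeze until each point stands over its dot, and hold them steady there for a full second. Then carry that width to the duck's head blank in the vice and finish while holding the tweezers there, in the air and not put down, still squeezed to the dots' width and steady: points across the bill, over its pencilled cross line and evenly either side of its centre line, just above the wood (within 5 mm or so) without resting on it. Never press the points hard into board or blank, and leave the drawknife, the painted head and the glue bottle where they are.

Things in the scene. Friction and masses are not known exactly. Their poses are not given: they have to be found in the camera images.
- tweezers: large sprung steel tweezers, 135 mm long, 50 g, points down in the tool block's slot. Origin midway between the relaxed points; z runs up the tool, y is the direction in which the blades close, x across the 10 mm wide blades. The frame is that of the +y blade: squeezed, the tool's middle line turns from z by half the joint's value. Spring pivot at z = 130 mm, top at 135 mm
- thumb_pads (a point): where to squeeze: between the red ribbed thumb pads (one bulging outward on each blade, 16 mm wide along x) of the relaxed tweezers, 85.5 mm above the points, 49.5 mm below the tool's top, 33 mm above the block's top. Over the pads the tool measures 25 mm relaxed, 18 mm with the points 24 mm apart: the points move about 3 mm for 1 mm at the pads
- tip_a (a point): end of the point of the +y blade (the blades' ends are 3 mm thick and 5 mm wide; the point is the middle of the end). The points stand 44 mm apart when relaxed; the tip gap is the distance between tip_a and tip_b
- tip_b (a point): end of the point of the -y blade, likewise
- tweezers_blade (a joint): how far the blades are squeezed together, rad: 0 relaxed (points 44 mm apart), 0.153 with the points 24 mm apart, 0.335 shut; tip gap = 264 mm x sin(0.1676 - joint/2). A spring of 2 N m/rad opens them: about 7 N on each pad at a gap of 24 mm, so they drop out of a grip that lets them open fully
- stand: fixed wooden tool block, 85 mm (x) by 180 mm (y), 75 mm high, origin at the centre of its underside; its slot for the tweezers lies at y = -45 mm, 54 mm along y by 13 mm, floor 23 mm above the bench (52 mm deep). At its other end, y = +60 to +90 mm, three tool handles stand up to 170 mm above the bench
- slot (a point): centre of the slot's mouth on the block's top, 75 mm above the bench; y along the slot
- pattern: fixed white pattern board with the inked outline of a duck's head seen from above, 180 mm (x) by 100 mm (y), 6 mm thick, bill to +x; origin at the centre of its underside
- mark_a (a point): centre of a red dot of 7 mm diameter on the board's top, at the edge of the drawn bill (board frame x = 45 mm, y = +12 mm, 6 mm above the bench). The dots are 24 mm apart: the wanted tip gap
- mark_b (a point): centre of the other red dot (board frame x = 45 mm, y = -12 mm). Either point may stand over either dot
- vice: fixed cream bench vice, jaws 100 mm wide with their tops 143 mm above the bench, closing along y; handle to -y, up to 160 mm high; origin on the bench under the middle between the jaws
- blank: light wooden band-sawn duck's head blank, 44 mm wide along y, gripped in the vice, same frame as the vice. The bill points to +x: flat top 181 mm above the bench, from the forehead at x = 40 mm to its end at x = 87 mm; the crown behind it is 208 mm high
- bill_cross (a point): where the pencilled cross line and centre line meet on the flat top of the bill (blank frame x = 58 mm, y = 0, 181 mm above the bench); z up, x along the bill, y across it. The points must end at about y = +12 and -12 mm, x = 0
- drawknife: loose drawknife lying on the bench, 260 mm wide along y, its handles to -x in its frame (away from the robot), two wooden handles, 25 mm high; leave it alone
- mallard_head: loose painted duck's head, green with a yellow bill to +x, 82 mm high; leave it alone
- glue: loose yellow glue bottle, 48 mm in diameter, 115 mm high; leave it alone

How it is judged:
By the outcome, as a careful person would: the job done as asked, in the order asked, and still so for the second after the job is handed in, while the arm keeps its last pose, push and grip.
It also fails if it takes over 51 s, if anything falls off the work surface, if the arm or the gripper's body presses on something with over 40 N, if the wrist force passes 120 N, or if a joint passes its speed limit or range.

## Working session

There is one attempt and no reset: what is moved stays moved. The work goes in short steps, Python scripts to look and compute and a tool call to move; the robot and the scene stay as the last step left them, time stands still between calls to the robot, and variables do not carry over. Pictures are saved under pics/ and viewed, at most 10 in all, crops included, and the job is handed in when it is done.

Besides the shell and the picture viewer there is one more tool, called after ">>>" as name(argument=value, ...), one argument or row to a line, values as JSON. carry_out: Moves the arm, as the interface text tells. Its arguments: {"type":"object","properties":{"deltas":{"type":"array"},"squeeze":{"type":"number"}},"required":["deltas"]}

```bash
mkdir -p pics; cat > h.py <<'E'
import numpy as np, cv2
from scipy.spatial.transform import Rotation as R
from plant import r
def cam(n):
    c=r.get_calibration(n); f=192/np.tan(np.radians(c['fov_y'])/2)
    K=np.array([[f,0,c['cx']],[0,f,c['cy']],[0,0,1]]); return K,np.array(c['distortion'],float),np.array(c['view'])
def ray(n,uv,cal=None):
    K,D,V=cal or cam(n); p=cv2.undistortPoints(np.array(uv,float).reshape(-1,1,2),K,D)[:,0]
    d=np.c_[p,np.ones(len(p))]@V[:3,:3]; o=-V[:3,:3].T@V[:3,3]; return o,d
def atz(n,uv,z,cal=None):
    o,d=ray(n,uv,cal); return o+d*((np.asarray(z)-o[2])/d[:,2])[:,None]
def proj(n,P,cal=None):
    K,D,V=cal or cam(n); return cv2.projectPoints(np.array(P,float).reshape(-1,1,3),cv2.Rodrigues(V[:3,:3])[0],V[:3,3],K,D)[0][:,0]
def cloud(n,dep,cal=None):
    v,u=np.mgrid[0:384,0:512]; o,d=ray(n,np.c_[u.ravel(),v.ravel()],cal); return (o+d*dep.reshape(-1,1)).reshape(384,512,3)
def T():
    s=r.get_state(); return np.array(s['tcp_pos']),R.from_euler('xyz',s['eef_rot'],degrees=True)
def delta(pos,rot):
    p,q=T(); return 1000*q.inv().apply(np.array(pos)-p),(q.inv()*rot).as_rotvec()
E
python3 - <<'E'
from h import *
print(r.get_state())
for n in ['scene','side']:
    im,d=r.capture(n); np.savez(n+'0.npz',im=im,d=d); K,D,V=cam(n); print(n,K[0,0],D,-V[:3,:3].T@V[:3,3],V[2,:3])
    cv2.imwrite(f'pics/{n}0.png',cv2.resize(im[...,::-1],(800,600),interpolation=cv2.INTER_CUBIC))
E
```

```text
{'time_s': 0.0, 'joints': array([-4.80643229e+01,  2.05892125e+01,  6.34854437e-01, -1.97644235e-02,
       -7.01358959e+01, -1.65065503e+01]), 'qd': array([ 0.00335921, -0.03764751, -0.10199339,  0.00255338, -0.13369888,
        0.02150338]), 'joint_torque': array([ 1.26032542e-04, -5.82731152e+01,  2.93050522e+01,  6.99721053e+00,
        6.77369404e-03, -1.16172278e-04]), 'tcp_pos': array([ 0.28960672, -0.60918299,  0.2256571 ]), 'eef_rot': array([ 1.79908186e+02, -7.83148507e-03, -1.54577597e+02]), 'contact_force': array([-0.77715435, -0.08880898, -0.04180049]), 'moment': array([ 0.00370019, -0.04532792, -0.00824598]), 'gripper_force': 0.0, 'gripper_width': 0.08782289627501051}
scene 375.31312731993773 [0.00881389 0.         0.         0.         0.        ] [ 0.94102909 -0.49911801  1.01381586] [-0.31298302  0.49042582 -0.81334135]
side 476.7736067453223 [-0.19716372  0.          0.          0.          0.        ] [0.02073104 0.68834076 0.7810165 ] [ 0.54251264 -0.59976824 -0.58818202]
```

View pics/scene0.png

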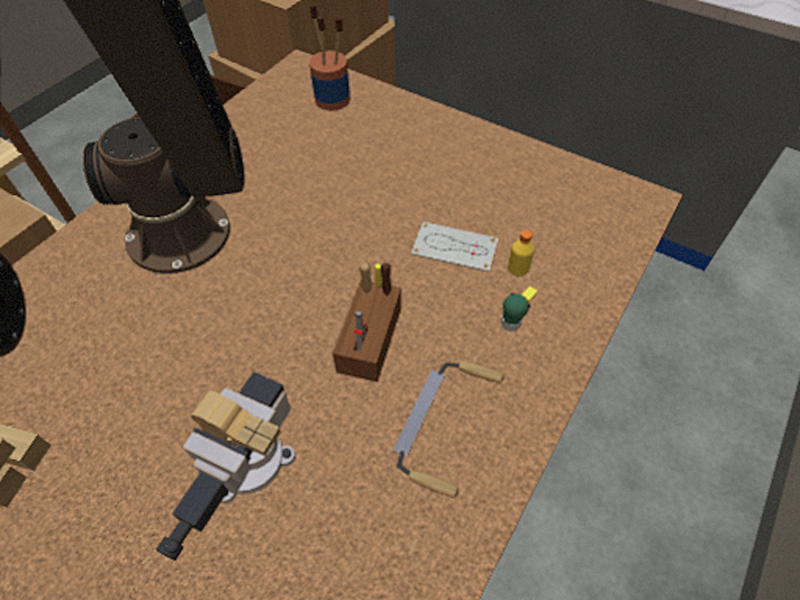

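View pics/side0.png

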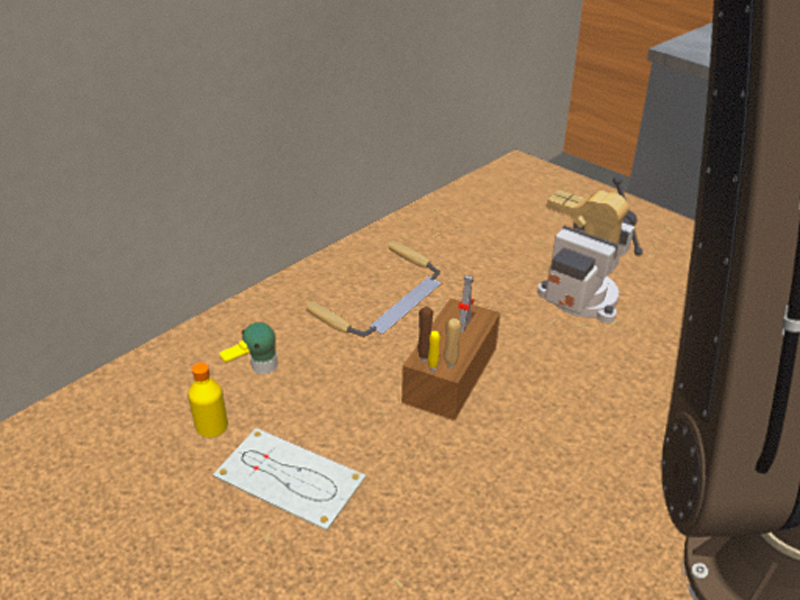

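The scene picture shows the tool block at (368,330), the tweezers at (360,328), the board at (455,245) and the vice with its blank at (240,430). In the side picture the tweezers are at (466,300), the dots at (262,462) and the bill at (567,203). I'll take enlarged crops of these.

```bash
python3 - <<'E'
from h import *
S=np.load('scene0.npz')['im'];Q=np.load('side0.npz')['im']
def crop(im,u,v,w): 
    h=w*3//4; return cv2.resize(im[v:v+h,u:u+w,::-1],(400,300),interpolation=cv2.INTER_CUBIC)
a=np.vstack([np.hstack([crop(S,200,165,80),crop(S,112,230,80)]),np.hstack([crop(Q,245,170,80),crop(Q,135,270,100)])])
cv2.imwrite('pics/c1.png',a)
b=np.vstack([np.hstack([crop(Q,340,112,80),crop(S,258,138,64)]),np.hstack([crop(Q,280,172,32),crop(S,216,192,32)])])
cv2.imwrite('pics/c2.png',b)
E
```

```text
(no output)
```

View pics/c1.png

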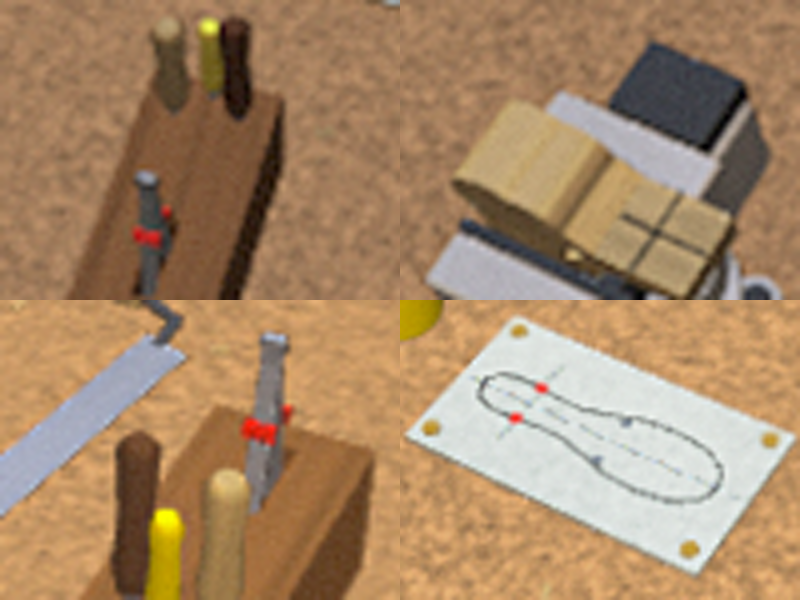

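View pics/c2.png

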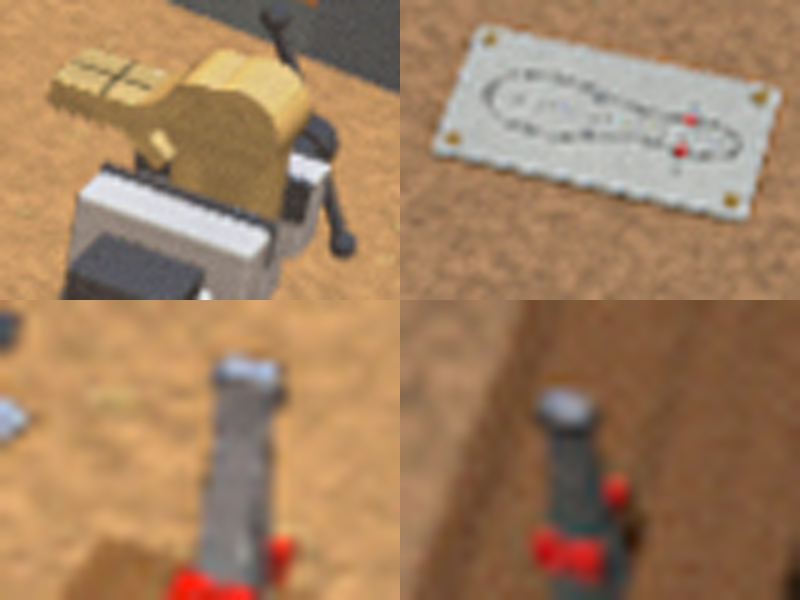

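The crops give the dots in both views, the cross at scene (165.0,276.6) and side (363.6,126.8), and the tweezers' top at scene (228.8,199.9) and side (299.3,177).

```bash
python3 - <<'E'
from h import *
np.set_printoptions(precision=4,suppress=True)
def show(t,n,uv,z): print(t,n,atz(n,uv,z)[:,:].round(4).tolist())
dots_s=[(169.9,291.6),(163.6,299.1)];dots_c=[(304.1,156.8),(302.6,161.9)]
show('dots','side',dots_s,.006);show('dots','scene',dots_c,.006)
f=lambda u0,v0,s,L:[(u0+(x+.5)/s-.5,v0+(y+.5)/s-.5) for x,y in L]
c=f(135,270,4,[(115,18),(395,137),(297,275),(5,137)]);show('board','side',c,.006)
c=f(258,138,6.25,[(77,26),(380,92),(347,218),(33,155)]);show('board','scene',c,.006)
show('cross','scene',f(112,230,5,[(267,235),(222,214),(312,258),(303,200),(232,268)]),.181)
show('cross','side',f(340,112,5,[(120,76),(78,62),(160,84),(136,60),(98,92)]),.181)
show('blocktop','scene',f(200,165,5,[(283,95)])+[(336/1.5625,357/1.5625),(379/1.5625,366/1.5625)],.075)
show('blocktop','side',f(245,170,5,[(218,105),(374,158)]),.075)
show('twtop','scene',f(216,192,12.5,[(166,105)]),.158)
show('twtop','side',f(280,172,12.5,[(247,68)]),.158)
show('pad','scene',f(216,192,12.5,[(170,253),(217,190)]),.1085)
show('pad','side',f(280,172,12.5,[(215,290),(282,255)]),.1085)
# depth-based: block top plane rect & board rect
from scipy.spatial import ConvexHull
for n in ['scene','side']:
    z=np.load(n+'0.npz');P=cloud(n,z['d']);m=z['d']>0
    for nm,lo,hi,c,w in [('block',.07,.08,(.6,-.1),.2),('bill',.177,.185,(.5,-.3),.25)]:
        k=m&(P[...,2]>lo)&(P[...,2]<hi)
        n_,l,st,cc=cv2.connectedComponentsWithStats(k.astype(np.uint8))
        for i in range(1,n_):
            if st[i,4]>60:
                q=P[l==i]; print(nm,n,st[i,4],q.mean(0),cv2.minAreaRect((q[:,:2]*1000).astype(np.float32)),q[:,2].std())
E
```

```text
dots side [[0.6078, 0.3076, 0.006], [0.6009, 0.3305, 0.006]]
dots scene [[0.6022, 0.3306, 0.006], [0.609, 0.3069, 0.006]]
board side [[0.6581, 0.2852, 0.006], [0.4871, 0.2361, 0.006], [0.4593, 0.3316, 0.006], [0.6317, 0.3806, 0.006]]
board scene [[0.4613, 0.3288, 0.006], [0.6355, 0.3765, 0.006], [0.6622, 0.2841, 0.006], [0.4917, 0.2311, 0.006]]
cross scene [[0.56, -0.3172, 0.181], [0.5349, -0.3204, 0.181], [0.5854, -0.3148, 0.181], [0.5629, -0.2945, 0.181], [0.5569, -0.3384, 0.181]]
cross side [[0.5544, -0.3191, 0.181], [0.579, -0.3157, 0.181], [0.5345, -0.3273, 0.181], [0.558, -0.341, 0.181], [0.5532, -0.2954, 0.181]]
blocktop scene [[0.5507, 0.0961, 0.075], [0.5371, -0.1041, 0.075], [0.615, -0.0777, 0.075]]
blocktop side [[0.6035, -0.0741, 0.075], [0.5211, -0.0941, 0.075]]
twtop scene [[0.5513, -0.0448, 0.158]]
twtop side [[0.5504, -0.0428, 0.158]]
pad scene [[0.5532, -0.0519, 0.1085], [0.5525, -0.0319, 0.1085]]
pad side [[0.5509, -0.0395, 0.1085], [0.5488, -0.057, 0.1085]]
block scene 377 [0.742  1.2996 0.075 ] ((713.93994140625, 1300.9022216796875), (25.24620819091797, 717.151733
[... 2432 characters left out ...]
5.90540313720703), 80.48957824707031) 0.0029974144590098717
bill side 518 [ 1.5617 -0.262   0.181 ] ((1562.475341796875, -365.3720703125), (24.889631271362305, 1246.068359375), 0.31798917055130005) 0.002288915564907061
bill side 279 [ 0.7872 -1.3205  0.183 ] ((778.748291015625, -1386.0106201171875), (179.743408203125, 331.182861328125), 3.0172600746154785) 0.001816844477442429
bill side 252 [ 0.533  -0.312   0.1806] ((519.1002197265625, -320.6972351074219), (128.30966186523438, 48.61758041381836), 7.36018705368042) 0.0017514738682944816
bill side 218 [0.0883 0.1386 0.1813] ((88.24312591552734, 136.68759155273438), (66.2760238647461, 142.5472412109375), 89.1012191772461) 0.0023734316974023547
```

```bash
cat >> h.py <<'E'
def down(yaw): return R.from_euler('xyz',[180,0,yaw],degrees=True)
def wristcal(pos,rot):
    K,D,V=cam('wrist'); p,q=T(); C=np.linalg.inv(V); M=np.eye(4);M[:3,:3]=q.as_matrix();M[:3,3]=p
    N=np.eye(4);N[:3,:3]=rot.as_matrix();N[:3,3]=pos
    return K,D,np.linalg.inv(N@np.linalg.inv(M)@C)
def show(pos,yaw):
    t,w=delta(pos,down(yaw)); print('delta mm',t.round(1),'rad',w.round(4))
E
python3 - <<'E'
from h import *
np.set_printoptions(precision=4,suppress=True)
K,D,V=cam('wrist');p,q=T();C=np.linalg.inv(V)
print(K[0,0],D,'cam in tool',q.inv().apply(C[:3,3]-p),q.inv().as_matrix()@C[:3,:3])
for nm,pos,yaw,pt in [('bill',[.53,-.30,.40],-172,[.557,-.318,.181]),('slot',[.5513,-.0443,.22],-162.2,[.5513,-.0443,.11]),('dots',[.605,.319,.20],-164,[.605,.319,.006])]:
    print(nm,proj('wrist',[pt],wristcal(np.array(pos),down(yaw))))
    show(pos,yaw)
E
```

```text
318.06244541126523 [-0.0687  0.      0.      0.      0.    ] cam in tool [ 0.083   0.0004 -0.1578] [[ 0.0004 -0.9521 -0.3059]
 [ 1.      0.      0.0013]
 [-0.0012 -0.3059  0.9521]]
bill [[237.5443 176.948 ]]
delta mm [-349.8  176.4 -174.1] rad [ 0.0015 -0.0004  0.304 ]
slot [[254.9319 184.3465]]
delta mm [-478.9  397.9    6.2] rad [ 0.0015 -0.0003  0.133 ]
dots [[255.0422 162.4138]]
delta mm [-683.3  702.9   26.7] rad [ 0.0015 -0.0003  0.1644]
```

>>> carry_out(
  deltas=[
    [1,[-40,20,-40],[0,0,0.04]],
    [1,[-85,42,-80],[0,0,0.08]],
    [1,[-130,65,-110],[0,0,0.12]],
    [1,[-175,88,-140],[0,0,0.16]],
    [1,[-220,111,-160],[0,0,0.2]],
    [1,[-265,134,-174],[0,0,0.24]],
    [1,[-305,154,-174],[0,0,0.28]],
    [1,[-335,170,-174],[0,0,0.304]],
    [1,[-350,176,-174],[0,0,0.304]],
    [1,[-350,176,-174],[0,0,0.304]],
    [1,[-350,176,-174],[0,0,0.304]],
  ],
)

```text
time_s: 1.2
tcp_pos: [0.5309, -0.2993, 0.4]
eef_rot: [180.0, -0.1, -171.9]
contact_force: [0.1, -0.4, 0.1]
gripper_width: 0.0877
gripper_force: 0.0
```

```bash
python3 - <<'E'
from h import *
np.set_printoptions(precision=4,suppress=True)
print(T()[0],r.get_state()['eef_rot'],abs(r.get_state()['qd']).max())
cal=cam('wrist');im,d=r.capture('wrist');np.savez('w1.npz',im=im,d=d,K=cal[0],D=cal[1],V=cal[2])
print(proj('wrist',[[.557,-.318,.181]],cal))
cv2.imwrite('pics/w1.png',cv2.resize(im[112:262,140:340,::-1],(800,600),interpolation=cv2.INTER_CUBIC))
P=cloud('wrist',d,cal);k=(d>0)&(abs(P[...,2]-.181)<.005)
n_,l,st,cc=cv2.connectedComponentsWithStats(k.astype(np.uint8));i=1+st[1:,4].argmax();q=P[l==i]
print(q.mean(0),cv2.minAreaRect((q[:,:2]*1000).astype(np.float32)))
show([.5513,-.0443,.22],-162.2)
E
```

```text
[ 0.5309 -0.2993  0.4   ] [ 179.9711   -0.0546 -171.8627] 1.9868588001421335
[[236.874  176.6151]]
[ 0.5547 -0.3187  0.181 ] ((554.3070678710938, -319.1025695800781), (57.83436584472656, 43.59126281738281), 8.046900749206543)
delta mm [-56.8 250.3 180.1] rad [ 0.0004 -0.0008 -0.17  ]
```

View pics/w1.png

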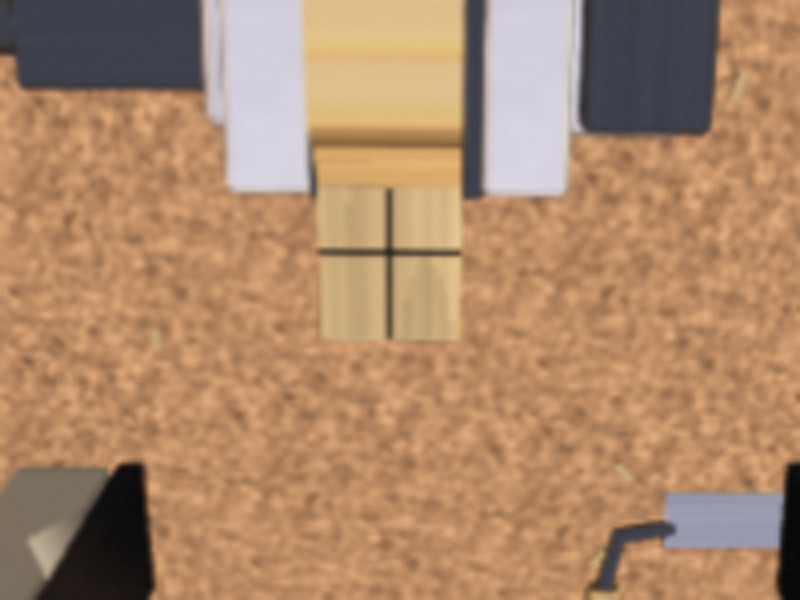

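The picture shows the bill centred, with the cross at wrist pixel (237.0,174.6). Its centre line is vertical, so the blank's yaw is about 8°. Next is the slot.

>>> carry_out(
  deltas=[
    [1,[-10,40,25],[0,0,-0.03]],
    [1,[-20,85,55],[0,0,-0.06]],
    [1,[-30,125,85],[0,0,-0.09]],
    [1,[-40,165,115],[0,0,-0.12]],
    [1,[-48,205,140],[0,0,-0.15]],
    [1,[-54,235,160],[0,0,-0.17]],
    [1,[-57,250,165],[0,0,-0.17]],
    [1,[-57,250,165],[0,0,-0.17]],
    [1,[-57,250,165],[0,0,-0.17]],
  ],
)

```text
time_s: 2.15
tcp_pos: [0.5522, -0.0458, 0.2363]
eef_rot: [-180.0, 0.0, -162.3]
contact_force: [1.2, 0.5, 0.2]
gripper_width: 0.0878
gripper_force: 0.0
```

```bash
python3 - <<'E'
from h import *
np.set_printoptions(precision=4,suppress=True)
w=np.load('w1.npz');c1=(w['K'],w['D'],w['V'])
print('cross',atz('wrist',[(237.0,174.6),(236.9,158.6),(237.1,196.1),(219.3,174.6),(254.7,174.8)],.181,c1))
cal=cam('wrist');im,d=r.capture('wrist');np.savez('w2.npz',im=im,d=d,K=cal[0],D=cal[1],V=cal[2])
print(proj('wrist',[[.5513,-.0443,.158],[.5513,-.0443,.1085]],cal))
cv2.imwrite('pics/w2.png',cv2.resize(im[110:260,156:356,::-1],(800,600),interpolation=cv2.INTER_CUBIC))
P=cloud('wrist',d,cal);k=(d>0)&(abs(P[...,2]-.075)<.005)
n_,l,st,cc=cv2.connectedComponentsWithStats(k.astype(np.uint8));i=1+st[1:,4].argmax();q=P[l==i]
print(q.mean(0),cv2.minAreaRect((q[:,:2]*1000).astype(np.float32)))
k=(d>0)&(P[...,2]>.148)&(P[...,2]<.17)&(np.hypot(P[...,0]-.5513,P[...,1]+.0443)<.04);print('top',k.sum(),P[k].mean(0),P[k].std(0),np.median(P[k][:,2]))
hs=cv2.cvtColor(im,cv2.COLOR_RGB2HSV);k=((hs[...,0]<8)|(hs[...,0]>172))&(hs[...,1]>180)&(hs[...,2]>100)
n_,l,st,cc=cv2.connectedComponentsWithStats(k.astype(np.uint8))
for i in range(1,n_):
    if st[i,4]>15: print('red',st[i],cc[i],P[(l==i)&(d>0)].mean(0))
E
```

```text
cross [[ 0.5544 -0.3182  0.181 ]
 [ 0.5345 -0.3208  0.181 ]
 [ 0.5822 -0.3146  0.181 ]
 [ 0.5575 -0.3397  0.181 ]
 [ 0.5516 -0.2966  0.181 ]]
[[257.0869 195.8351]
 [256.8483 178.3133]]
[ 0.5359 -0.0076  0.0746] ((537.3433227539062, -1.960296630859375), (85.93094635009766, 181.5279541015625), 17.6289005279541)
top 135 [ 0.5452 -0.0467  0.1565] [0.0037 0.002  0.0019] 0.1571320168996587
red [243 166   8  19 105] [246.1524 174.8476] [ 0.5509 -0.0548  0.1095]
red [264 166   8  19 106] [267.8396 174.717 ] [ 0.5449 -0.0356  0.1085]
```

View pics/w2.png

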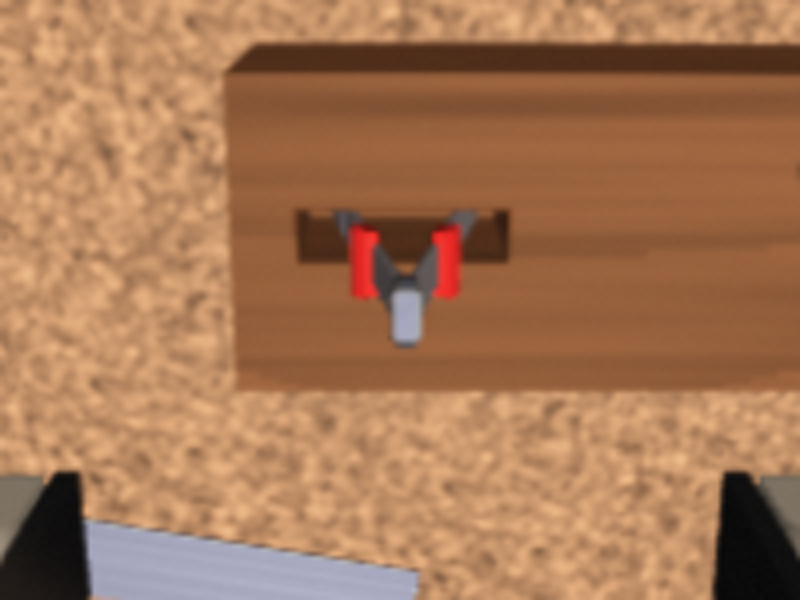

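The slot's centre is at crop (403,236), the pads' middle at (406,262) and the top's centre at (406,318). The tweezers may lean a little toward the base, so I'll triangulate.

```bash
cat >> h.py <<'E'
def tri(L):
    A=np.zeros((3,3));b=np.zeros(3)
    for n,uv,cal in L:
        o,d=ray(n,[uv],cal);d=d[0]/np.linalg.norm(d[0]);M=np.eye(3)-np.outer(d,d);A+=M;b+=M@o
    return np.linalg.solve(A,b)
E
python3 - <<'E'
from h import *
np.set_printoptions(precision=4,suppress=True)
w=np.load('w2.npz');c=(w['K'],w['D'],w['V'])
f=lambda x,y:(156+(x+.5)/4-.5,110+(y+.5)/4-.5)
print('slot',atz('wrist',[f(403,236)],.075,c),'slot ends',atz('wrist',[f(297,236),f(509,236)],.075,c))
print('pads',atz('wrist',[f(363,262),f(447,262),f(405,262)],.1085,c),'top',atz('wrist',[f(406,318)],.158,c))
print('tri top all',tri([('scene',(228.8,199.9),None),('side',(299.3,177.),None),('wrist',f(406,318),c)]),
 'no wrist',tri([('scene',(228.8,199.9),None),('side',(299.3,177.),None)]))
w=np.load('w1.npz');c1=(w['K'],w['D'],w['V'])
print('tri cross',tri([('scene',(165,276.6),None),('side',(363.6,126.8),None),('wrist',(237.,174.6),c1)]))
print('block corners',atz('wrist',[f(228,72),f(237,390)],.075,c))
show([.549,-.0448,.125],-162.3)
E
```

```text
slot [[ 0.5507 -0.0449  0.075 ]] slot ends [[ 0.5591 -0.071   0.075 ]
 [ 0.5424 -0.0188  0.075 ]]
pads [[ 0.5513 -0.0545  0.1085]
 [ 0.5454 -0.0359  0.1085]
 [ 0.5483 -0.0452  0.1085]] top [[ 0.546 -0.046  0.158]]
tri top all [ 0.5495 -0.0444  0.1561] no wrist [ 0.551  -0.044   0.1571]
tri cross [ 0.5562 -0.3182  0.1794]
block corners [[ 0.5238 -0.0993  0.075 ]
 [ 0.605  -0.0744  0.075 ]]
delta mm [  2.9   2.3 111.6] rad [-0.0005  0.0012 -0.0004]
```

>>> carry_out(
  deltas=[
    [1,[3,2,15],[0,0,0]],
    [1,[3,2,40],[0,0,0]],
    [1,[3,2,65],[0,0,0]],
    [1,[3,2,90],[0,0,0]],
    [1,[3,2,105],[0,0,0]],
    [1,[3,2,115],[0,0,0]],
    [1,[3,2,120],[0,0,0]],
    [1,[3,2,120],[0,0,0]],
    [1,[3,2,120],[0,0,0]],
  ],
)

```text
time_s: 3.1
tcp_pos: [0.5491, -0.0441, 0.1164]
eef_rot: [-180.0, 0.1, -162.3]
contact_force: [-0.1, 0.0, 0.3]
gripper_width: 0.0875
gripper_force: 0.0
```

```bash
python3 - <<'E'
from h import *
np.set_printoptions(precision=4,suppress=True)
p,q=T();print(p,r.get_state()['eef_rot'])
cal=cam('wrist');im,d=r.capture('wrist')
hs=cv2.cvtColor(im,cv2.COLOR_RGB2HSV);k=((hs[...,0]<8)|(hs[...,0]>172))&(hs[...,1]>150)&(hs[...,2]>80)
n_,l,st,cc=cv2.connectedComponentsWithStats(k.astype(np.uint8))
for i in range(1,n_):
    if st[i,4]>15: print('red',st[i],cc[i],atz('wrist',[cc[i]],.1085,cal))
show([.5485,-.045,.095],-162.3)
E
```

```text
[ 0.5491 -0.0441  0.1164] [-179.9834    0.076  -162.263 ]
red [ 16   3  23  44 309] [26.2168 20.3398] [[ 0.4723 -0.187   0.1085]]
red [230 220  13  32 306] [235.4935 234.0425] [[ 0.5507 -0.0551  0.1085]]
red [264 220  13  31 304] [270.3586 234.1184] [[ 0.5447 -0.036   0.1085]]
delta mm [ 1.  -0.8 21.5] rad [-0.0003  0.0016  0.0008]
```

>>> carry_out(
  deltas=[
    [1,[1,-1,8],[0,0,0]],
    [1,[2,-1,15],[0,0,0]],
    [1,[2,-1,21],[0,0,0]],
    [0.7,[2,-1,21],[0,0,0]],
    [0.4,[2,-1,21],[0,0,0]],
    [0.3,[2,-1,21],[0,0,0]],
    [0.25,[2,-1,21],[0,0,0]],
    [0.23,[2,-1,21],[0,0,0]],
    [0.22,[2,-1,21],[0,0,0]],
    [0.22,[2,-1,21],[0,0,0]],
    [0.22,[2,-1,21],[0,0,0]],
    [0.22,[2,-1,21],[0,0,0]],
  ],
  squeeze=20,
)

```text
time_s: 4.35
tcp_pos: [0.5469, -0.0454, 0.0946]
eef_rot: [-180.0, 0.0, -162.2]
contact_force: [0.3, -0.3, 1.0]
gripper_width: 0.0222
gripper_force: 4.3
```

>>> carry_out(
  deltas=[
    [0.22,[0,0,0],[0,0,0]],
    [0.22,[0,0,0],[0,0,0]],
    [0.22,[0,0,0],[0,0,0]],
  ],
)

```text
time_s: 4.65
tcp_pos: [0.547, -0.0454, 0.0947]
eef_rot: [-180.0, 0.0, -162.2]
contact_force: [-0.2, -0.5, 2.0]
gripper_width: 0.0197
gripper_force: 7.1
```

>>> carry_out(
  deltas=[
    [0.22,[0,0,-5],[0,0,0]],
    [0.22,[0,0,-15],[0,0,0]],
    [0.22,[0,0,-30],[0,0,0]],
    [0.22,[0,0,-50],[0,0,0]],
    [0.22,[0,0,-75],[0,0,0]],
    [0.22,[0,0,-105],[0,0,0]],
    [0.22,[0,0,-135],[0,0,0]],
    [0.22,[0,0,-160],[0,0,0]],
    [0.22,[0,0,-175],[0,0,0]],
    [0.22,[0,0,-182],[0,0,0]],
    [0.22,[0,0,-182],[0,0,0]],
  ],
)

```text
time_s: 5.75
tcp_pos: [0.547, -0.0454, 0.2777]
eef_rot: [-180.0, 0.1, -162.3]
contact_force: [0.3, 0.5, -0.6]
gripper_width: 0.0194
gripper_force: 5.3
```

```bash
python3 - <<'E'
from h import *
np.set_printoptions(precision=4,suppress=True)
s=r.get_state();p,q=T();print(p,s['eef_rot'],s['gripper_width'],s['gripper_force'],s['contact_force'])
a=p+q.apply([0,0,.0715]);print('tips exp',a)
ims=[]
for n,w,h in [('wrist',160,120),('side',80,60),('scene',80,60)]:
    im,d=r.capture(n);u,v=proj(n,[a+[0,0,.03]])[0];u0=int(max(0,min(512-w,u-w/2)));v0=int(max(0,min(384-h,v-h/2)));print(n,u0,v0,proj(n,[a])[0])
    ims.append(cv2.resize(im[v0:v0+h,u0:u0+w,::-1],(400,300),interpolation=cv2.INTER_CUBIC))
ims.append(ims[0]*0)
cv2.imwrite('pics/l1.png',np.vstack([np.hstack(ims[:2]),np.hstack(ims[2:])]))
show([.605,.319,.14],-164)
E
```

```text
[ 0.547  -0.0454  0.2777] [-179.995     0.1039 -162.2504] 0.019363497865006296 5.343661084771156 [ 0.2915  0.5492 -0.5644]
tips exp [ 0.5472 -0.0454  0.2062]
wrist 174 155 [254.566  200.5527]
side 263 117 [302.6742 159.4391]
scene 185 152 [226.1499 189.1698]
delta mm [-167.2  329.2  135.4] rad [ 0.0004 -0.0017  0.0303]
```

View pics/l1.png

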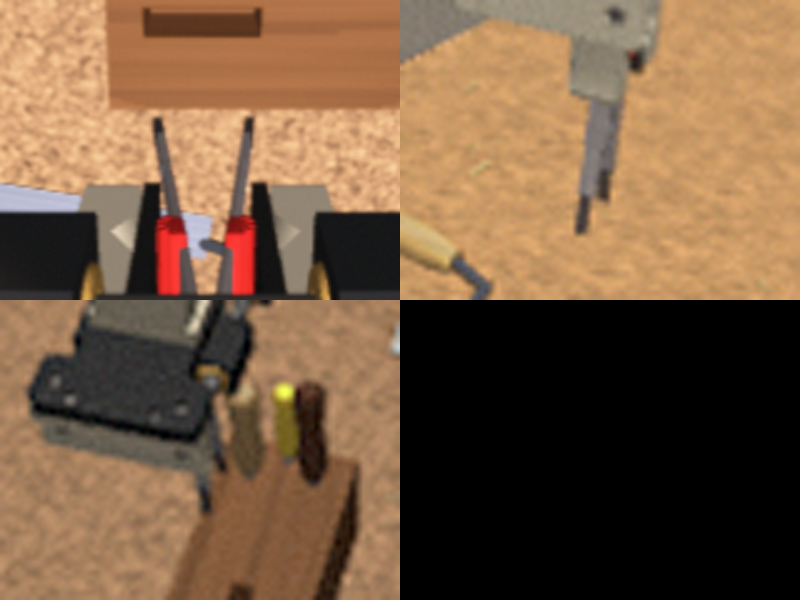

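The tweezers are held. The wrist crop shows the tips at (237.1,202.9) and (273.5,202.9). I'll carry them to the board.

>>> carry_out(
  deltas=[
    [0.22,[-10,20,0],[0,0,0]],
    [0.22,[-28,55,0],[0,0,0.01]],
    [0.22,[-48,95,0],[0,0,0.02]],
    [0.22,[-70,138,0],[0,0,0.03]],
    [0.22,[-92,180,0],[0,0,0.03]],
    [0.22,[-112,220,10],[0,0,0.03]],
    [0.22,[-130,257,35],[0,0,0.03]],
    [0.22,[-145,288,65],[0,0,0.03]],
    [0.22,[-158,312,95],[0,0,0.03]],
    [0.22,[-165,325,120],[0,0,0.03]],
    [0.22,[-167,329,132],[0,0,0.03]],
    [0.22,[-167,329,132],[0,0,0.03]],
  ],
)

```text
time_s: 7.1
tcp_pos: [0.6043, 0.3182, 0.1413]
eef_rot: [-179.9, -0.3, -163.9]
contact_force: [-0.4, -0.7, -0.5]
gripper_width: 0.0194
gripper_force: 5.3
```

>>> carry_out(
  deltas=[
    [0.21,[0,0,0],[0,0,0]],
    [0.21,[0,0,0],[0,0,0]],
    [0.205,[0,0,0],[0,0,0]],
    [0.205,[0,0,0],[0,0,0]],
    [0.205,[0,0,0],[0,0,0]],
  ],
)

```text
time_s: 7.6
tcp_pos: [0.6058, 0.3187, 0.1454]
eef_rot: [180.0, 0.1, -164.0]
contact_force: [-0.8, -0.1, -0.6]
gripper_width: 0.0183
gripper_force: 6.6
```

```bash
python3 - <<'E'
from h import *
np.set_printoptions(precision=4,suppress=True)
s=r.get_state();p,q=T();print(p,s['eef_rot'],s['gripper_width'],s['gripper_force'],s['contact_force'])
a=p+q.apply([0,0,.0715]);print('tips exp',a)
ims=[]
for n,w,h in [('wrist',160,120),('side',80,60),('scene',64,48),('wrist',64,48)]:
    cal=cam(n);im,d=r.capture(n);
    if n!='wrist' or w==160: np.savez('d_'+n,im=im,d=d,K=cal[0],D=cal[1],V=cal[2])
    u,v=proj(n,[a])[0];u0=int(max(0,min(512-w,u-w/2)));v0=int(max(0,min(384-h,v-h/2)));print(n,u0,v0,proj(n,[a,[.6084,.3072,.006],[.6015,.3306,.006]]).round(1).tolist())
    ims.append(cv2.resize(im[v0:v0+h,u0:u0+w,::-1],(400,300),interpolation=cv2.INTER_CUBIC))
cv2.imwrite('pics/l2.png',np.vstack([np.hstack(ims[:2]),np.hstack(ims[2:])]))
E
```

```text
[0.6058 0.3187 0.1454] [ 179.9673    0.0596 -163.9891] 0.018286857951113757 6.583810821175575 [-0.8109 -0.1237 -0.5726]
tips exp [0.6059 0.3187 0.0739]
wrist 174 139 [[254.8, 199.6], [242.7, 174.9], [267.9, 174.7]]
side 122 242 [[163.0, 272.8], [169.9, 291.3], [163.4, 299.0]]
scene 273 122 [[305.3, 146.2], [302.5, 161.8], [303.9, 156.7]]
wrist 222 175 [[254.6, 200.0], [242.6, 175.2], [267.8, 175.0]]
```

View pics/l2.png

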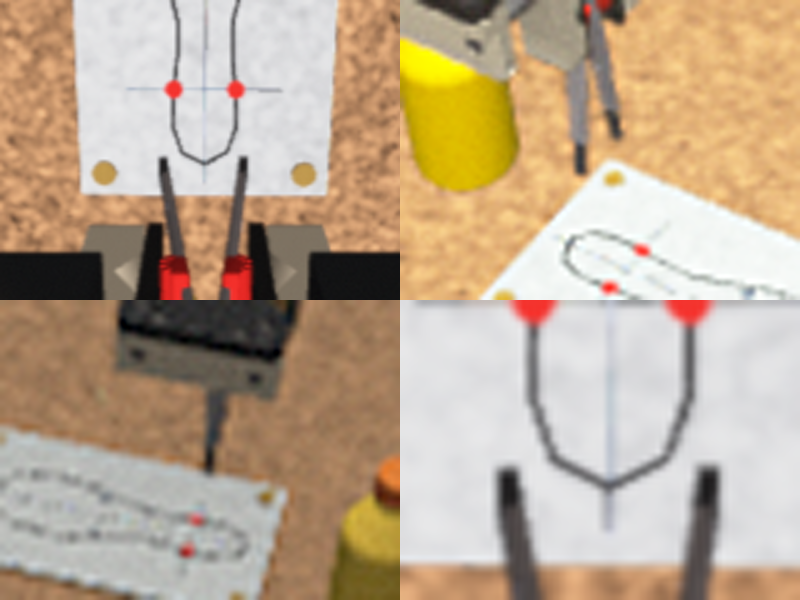

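The wrist camera sees the tips at (239.1,201.8) and (270.7,201.8) and the dots at (243.3,174.7) and (268.1,174.7). The side camera sees the tips at (164.4,269) and (157.6,276). I'll triangulate.

```bash
python3 - <<'E'
from h import *
np.set_printoptions(precision=4,suppress=True)
w=np.load('d_wrist.npz');c=(w['K'],w['D'],w['V']);cc=c
p,q=T()
W=[(239.1,201.4),(270.7,201.4)];S=[(164.4,269),(157.6,276)]
t=np.array([tri([('wrist',a,cc),('side',b,None)]) for a,b in zip(W,S)]);print(t,t.mean(0),np.linalg.norm(t[0]-t[1]))
print('tool frame',q.inv().apply(t-p))
print('reproj',proj('wrist',t,cc),proj('side',t),proj('scene',t))
print('at z .074 wrist',atz('wrist',W,.074,cc),'side',atz('side',S,.074))
D=[(243.3,174.7),(268.1,174.7)];E=[(170,291.6),(163.6,299.1)]
d=atz('wrist',D,.006,cc);e=atz('side',E,.006);print('dots',d,e,d.mean(0),e.mean(0),np.linalg.norm(d[0]-d[1]))
E
```

```text
[[0.6125 0.3084 0.072 ]
 [0.6052 0.3317 0.0739]] [0.6089 0.32   0.0729] 0.02447378879843593
tool frame [[-0.0038 -0.0119  0.0727]
 [-0.0031  0.0125  0.0708]]
reproj [[239.6767 202.8796]
 [271.2467 202.9529]] [[164.9744 269.1752]
 [158.1907 276.2124]] [[305.5077 149.2916]
 [306.8765 143.7317]]
at z .074 wrist [[0.6107 0.3075 0.074 ]
 [0.604  0.3309 0.074 ]] side [[0.6121 0.31   0.074 ]
 [0.6064 0.3322 0.074 ]]
dots [[0.6082 0.3077 0.006 ]
 [0.6016 0.3308 0.006 ]] [[0.6076 0.3075 0.006 ]
 [0.6009 0.3305 0.006 ]] [0.6049 0.3192 0.006 ] [0.6042 0.319  0.006 ] 0.02402845115180014
```

>>> carry_out(
  deltas=[
    [0.205,[1,0,10],[0,0,0]],
    [0.205,[3,0.5,25],[0,0,0]],
    [0.205,[4.5,0.5,40],[0,0,0]],
    [0.205,[4.5,0.5,48],[0,0,0]],
    [0.205,[4.5,0.5,52],[0,0,0]],
    [0.205,[4.5,0.5,52],[0,0,0]],
    [0.205,[4.5,0.5,52],[0,0,0]],
    [0.205,[4.5,0.5,52],[0,0,0]],
  ],
)

```text
time_s: 8.6
tcp_pos: [0.6016, 0.3183, 0.0933]
eef_rot: [180.0, 0.1, -164.0]
contact_force: [-0.8, -0.5, -0.1]
gripper_width: 0.0183
gripper_force: 6.6
```

```bash
python3 - <<'E'
from h import *
np.set_printoptions(precision=4,suppress=True)
s=r.get_state();p,q=T();print(p,s['eef_rot'],s['gripper_width'],s['gripper_force'],s['contact_force'])
a=p+q.apply([-.0045,.0003,.0718]);print('tips exp',a)
ims=[]
for n,w,h in [('wrist',64,48),('side',40,30),('scene',40,30)]:
    cal=cam(n);im,d=r.capture(n);np.savez('e_'+n,im=im,d=d,K=cal[0],D=cal[1],V=cal[2])
    u,v=proj(n,[a])[0];u0=int(max(0,min(512-w,u-w/2)));v0=int(max(0,min(384-h,v-h/2)));print(n,u0,v0,w,proj(n,[a,[.6080,.3075,.006],[.6012,.3306,.006]]).round(1).tolist())
    ims.append(cv2.resize(im[v0:v0+h,u0:u0+w,::-1],(400,300),interpolation=cv2.INTER_CUBIC))
ims.append(ims[0]*0)
cv2.imwrite('pics/l3.png',np.vstack([np.hstack(ims[:2]),np.hstack(ims[2:])]))
E
```

```text
[0.6016 0.3183 0.0933] [ 179.9754    0.062  -163.9667] 0.018341397025985355 6.584169343113899 [-0.754  -0.4794 -0.1189]
tips exp [0.6059 0.3199 0.0215]
wrist 223 180 64 [[255.2, 204.8], [239.9, 196.5], [269.3, 196.3]]
side 145 275 40 [[165.2, 290.3], [169.9, 291.5], [163.5, 299.0]]
scene 283 141 40 [[304.0, 156.3], [302.4, 161.7], [303.8, 156.7]]
```

View pics/l3.png

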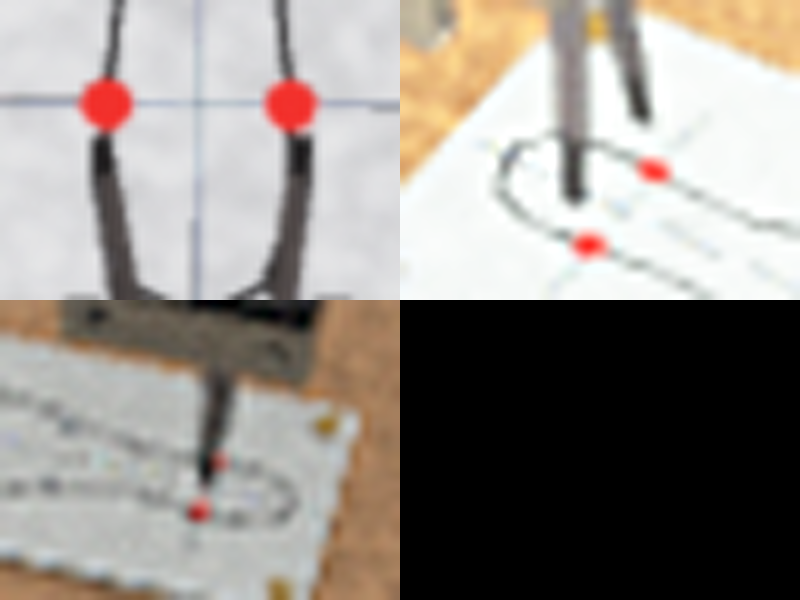

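The wrist crop shows the tips at (103,136) and (301,136) and the dots at (106.5,104) and (291,103.5). The side crop shows the tips at (172,200) and (245,122).

```bash
python3 - <<'E'
from h import *
np.set_printoptions(precision=4,suppress=True)
w=np.load('e_wrist.npz');cc=(w['K'],w['D'],w['V']);p,q=T()
f=lambda u0,v0,s,L:[(u0+(x+.5)/s-.5,v0+(y+.5)/s-.5) for x,y in L]
W=f(223,180,6.25,[(103,136),(301,136)]);S=f(145,275,10,[(245,122),(172,200)]);C=f(283,141,10,[(207,182)])
t=np.array([tri([('wrist',a,cc),('side',b,None)]) for a,b in zip(W,S)]);print(t,t.mean(0),np.linalg.norm(t[0]-t[1]))
print('left w/scene',tri([('wrist',W[0],cc),('side',S[0],None),('scene',C[0],None)]))
print('tool frame',1000*q.inv().apply(t-p))
for z in (.018,.0215,.024): print(z,'wrist',atz('wrist',W,z,cc)[:,:2].ravel(),'side',atz('side',S,z)[:,:2].ravel(),'scene',atz('scene',C,z)[:,:2].ravel())
d=atz('wrist',f(223,180,6.25,[(106.5,104),(291,103.5)]),.006,cc);print(d,'dots in tool',1000*q.inv().apply(d-p))
E
```

```text
[[0.6071 0.3076 0.0216]
 [0.6014 0.3316 0.0203]] [0.6043 0.3196 0.0209] 0.02465781262090384
left w/scene [0.6081 0.3078 0.021 ]
tool frame [[ -2.561  -11.8146  71.4834]
 [ -3.6441  12.7817  72.845 ]]
0.018 wrist [0.6079 0.3074 0.6011 0.3312] side [0.6106 0.3061 0.6044 0.3309] scene [0.608  0.3112]
0.0215 wrist [0.6066 0.3072 0.5999 0.3307] side [0.6079 0.3078 0.6017 0.3326] scene [0.6092 0.3084]
0.024 wrist [0.6057 0.3071 0.599  0.3303] side [0.606  0.3091 0.5998 0.3338] scene [0.61   0.3063]
[[0.6079 0.3073 0.006 ]
 [0.6012 0.3304 0.006 ]] dots in tool [[ -3.2006 -12.3476  87.1016]
 [ -3.1337  11.7559  87.1117]]
```

>>> carry_out(
  deltas=[
    [0.202,[0.5,-0.3,3],[0,0,0]],
    [0.202,[1,-0.5,6],[0,0,0]],
    [0.202,[1,-0.5,9],[0,0,0]],
    [0.202,[1,-0.5,11],[0,0,0]],
    [0.202,[1,-0.5,11],[0,0,0]],
    [0.202,[1,-0.5,11],[0,0,0]],
    [0.202,[1,-0.5,11],[0,0,0]],
  ],
)

```text
time_s: 9.45
tcp_pos: [0.6004, 0.3174, 0.0817]
eef_rot: [180.0, 0.0, -164.0]
contact_force: [0.0, -0.4, -1.3]
gripper_width: 0.0177
gripper_force: 6.8
```

```bash
python3 - <<'E'
from h import *
np.set_printoptions(precision=4,suppress=True)
s=r.get_state();p,q=T();print(p,s['eef_rot'],s['gripper_width'],s['gripper_force'],s['contact_force'])
a=p+q.apply([-.004,.0003,.0718]);print('tips exp',a)
ims=[]
for n,w,h in [('wrist',64,48),('side',40,30),('scene',40,30)]:
    cal=cam(n);im,d=r.capture(n);np.savez('g_'+n,im=im,d=d,K=cal[0],D=cal[1],V=cal[2])
    u,v=proj(n,[a])[0];u0=int(max(0,min(512-w,u-w/2)));v0=int(max(0,min(384-h,v-h/2)));print(n,u0,v0,w)
    ims.append(cv2.resize(im[v0:v0+h,u0:u0+w,::-1],(400,300),interpolation=cv2.INTER_CUBIC))
ims.append(ims[0]*0)
cv2.imwrite('pics/l4.png',np.vstack([np.hstack(ims[:2]),np.hstack(ims[2:])]))
E
```

```text
[0.6004 0.3174 0.0817] [ 179.9976    0.0115 -163.9649] 0.017696753091105764 6.835005953907967 [ 0.0041 -0.3879 -1.2536]
tips exp [0.6042 0.3188 0.0099]
wrist 223 180 64
side 146 279 40
scene 283 143 40
```

View pics/l4.png

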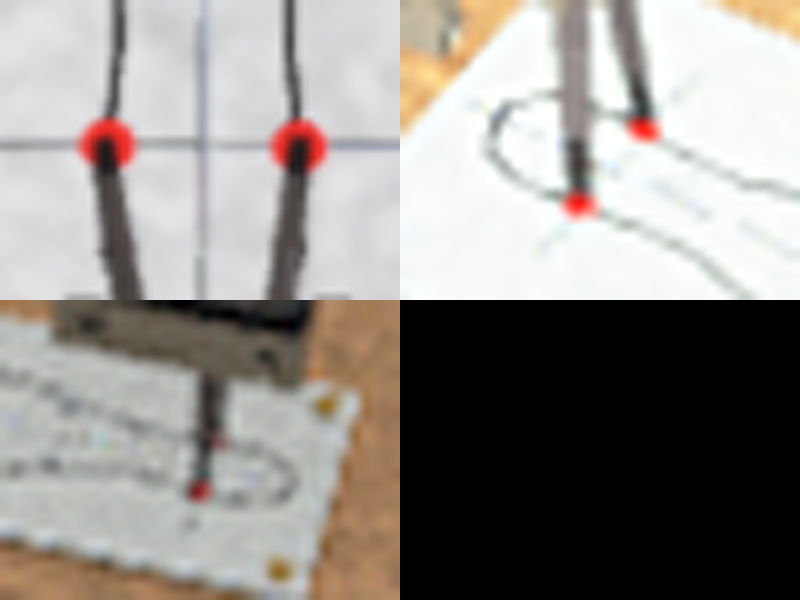

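The tips are over both dots: in the wrist crop the tips are at x = 107 and 299, and so are the dots. I'll trim the gap slightly, lower 1 mm and hold for well over a second.

>>> carry_out(
  deltas=[
    [0.2035,[-0.5,0,1],[0,0,0]],
    [0.2035,[-0.5,0,1],[0,0,0]],
    [0.2035,[-0.5,0,1],[0,0,0]],
    [0.2035,[-0.5,0,1],[0,0,0]],
    [0.2035,[-0.5,0,1],[0,0,0]],
    [0.2035,[-0.5,0,1],[0,0,0]],
    [0.2035,[-0.5,0,1],[0,0,0]],
    [0.2035,[-0.5,0,1],[0,0,0]],
    [0.2035,[-0.5,0,1],[0,0,0]],
    [0.2035,[-0.5,0,1],[0,0,0]],
    [0.2035,[-0.5,0,1],[0,0,0]],
    [0.2035,[-0.5,0,1],[0,0,0]],
  ],
)

```text
time_s: 10.8
tcp_pos: [0.6008, 0.3174, 0.0805]
eef_rot: [-180.0, -0.0, -164.0]
contact_force: [-0.6, -0.8, -0.1]
gripper_width: 0.0182
gripper_force: 6.6
```

>>> carry_out(
  deltas=[
    [0.2035,[0,0,0],[0,0,0]],
    [0.2035,[0,0,0],[0,0,0]],
    [0.2035,[0,0,0],[0,0,0]],
    [0.2035,[0,0,0],[0,0,0]],
    [0.2035,[0,0,0],[0,0,0]],
    [0.2035,[0,0,0],[0,0,0]],
    [0.2035,[0,0,0],[0,0,0]],
    [0.2035,[0,0,0],[0,0,0]],
  ],
)

```text
time_s: 11.6
tcp_pos: [0.6008, 0.3174, 0.0805]
eef_rot: [-180.0, -0.0, -164.0]
contact_force: [0.4, -0.3, -0.3]
gripper_width: 0.0178
gripper_force: 6.6
```

```bash
python3 - <<'E'
from h import *
np.set_printoptions(precision=4,suppress=True)
s=r.get_state();p,q=T();print(p,s['eef_rot'],s['gripper_width'],s['gripper_force'],s['contact_force'],abs(s['qd']).max())
im,d=r.capture('wrist');cal=cam('wrist')
row=lambda y:im[y,223:287].astype(int)
g=im.astype(int);red=(g[...,0]>150)&(g[...,1]<90);dark=(g.max(2)<110)
sub=slice(223,287)
for y in range(196,216): 
    x=np.where(dark[y,sub])[0]+223; xr=np.where(red[y,sub])[0]+223
    print(y,[(a.min(),a.max()) if len(a) else None for a in (x[x<255],x[x>=255],xr[xr<255],xr[xr>=255])])
# deltas to the bill: raise then travel; TCP target so that tip mid (tool -4,0.3,71.8) is over the cross
for C in ([.5544,-.3182,.181],[.5562,-.3182,.181]):
    rot=down(-171.9);t=np.array(C)+[0,0,.03]-rot.apply([-.004,.0003,.0718]);print(t);show(t,-171.9)
E
```

```text
[0.6008 0.3174 0.0805] [-179.9983   -0.0021 -163.9644] 0.01784923728735183 6.631874218583107 [ 0.3959 -0.3257 -0.3239] 0.06893642584559426
196 [(np.int64(240), np.int64(241)), (np.int64(270), np.int64(270)), None, None]
197 [(np.int64(240), np.int64(240)), (np.int64(270), np.int64(270)), None, None]
198 [(np.int64(240), np.int64(240)), (np.int64(270), np.int64(270)), None, None]
199 [None, None, (np.int64(239), np.int64(240)), (np.int64(270), np.int64(270))]
200 [None, None, (np.int64(238), np.int64(242)), (np.int64(269), np.int64(272))]
201 [None, None, (np.int64(237), np.int64(243)), (np.int64(268), np.int64(273))]
202 [(np.int64(239), np.int64(239)), (np.int64(270), np.int64(271)), (np.int64(237), np.int64(243)), (np.int64(267), np.int64(274))]
203 [(np.int64(238), np.int64(240)), (np.int64(270), np.int64(272)), (np.int64(236), np.int64(243)), (np.int64(267), np.int64(274))]
204 [(np.int64(238), np.int64(240)), (np.int64(270), np.int64(272)), (np.int64(237), np.int64(243)), (np.int64(267), np.int64(274))]
205 [(np.int64(238), np.int64(240)), (np.int64(269), np.int64(272)), (np.int
[... 368 characters left out ...]
nt64(269), np.int64(271)), None, None]
210 [(np.int64(238), np.int64(241)), (np.int64(269), np.int64(271)), None, None]
211 [(np.int64(239), np.int64(241)), (np.int64(269), np.int64(271)), None, None]
212 [(np.int64(239), np.int64(242)), (np.int64(269), np.int64(271)), None, None]
213 [(np.int64(239), np.int64(242)), (np.int64(268), np.int64(271)), None, None]
214 [(np.int64(239), np.int64(242)), (np.int64(268), np.int64(271)), None, None]
215 [(np.int64(239), np.int64(242)), (np.int64(268), np.int64(271)), None, None]
[ 0.5505 -0.3191  0.2828]
delta mm [ 224.1 -597.8 -202.2] rad [ 0.     -0.      0.1384]
[ 0.5523 -0.3191  0.2828]
delta mm [ 222.4 -598.3 -202.2] rad [ 0.     -0.      0.1384]
```

>>> carry_out(
  deltas=[
    [0.2035,[0,0,-4],[0,0,0]],
    [0.2035,[0,0,-14],[0,0,0]],
    [0.2035,[0,0,-30],[0,0,0]],
    [0.2035,[0,0,-55],[0,0,0]],
    [0.2035,[0,0,-85],[0,0,0]],
    [0.2035,[0,0,-118],[0,0,0]],
    [0.2035,[0,0,-150],[0,0,0]],
    [0.2035,[3,-8,-180],[0,0,0]],
    [0.2035,[10,-27,-205],[0,0,0]],
    [0.2035,[20,-54,-222],[0,0,0]],
    [0.2035,[32,-86,-232],[0,0,0]],
    [0.2035,[45,-121,-235],[0,0,0]],
  ],
)

```text
time_s: 12.85
tcp_pos: [0.5911, 0.188, 0.3182]
eef_rot: [180.0, 0.2, -163.9]
contact_force: [1.2, -0.1, -0.3]
gripper_width: 0.0181
gripper_force: 6.7
```

>>> carry_out(
  deltas=[
    [0.2035,[13,-35,0],[0,0,0.01]],
    [0.2035,[27,-72,0],[0,0,0.02]],
    [0.2035,[41,-110,0],[0,0,0.03]],
    [0.2035,[55,-148,0],[0,0,0.05]],
    [0.2035,[69,-186,0],[0,0,0.07]],
    [0.2035,[83,-224,0],[0,0,0.09]],
    [0.2035,[97,-262,0],[0,0,0.11]],
    [0.2035,[111,-300,0],[0,0,0.13]],
    [0.2035,[124,-335,0],[0,0,0.138]],
    [0.2035,[136,-366,0],[0,0,0.138]],
    [0.2035,[146,-392,0],[0,0,0.138]],
    [0.2035,[150,-402,0],[0,0,0.138]],
  ],
)

```text
time_s: 14.05
tcp_pos: [0.5572, -0.2414, 0.3164]
eef_rot: [-180.0, 0.0, -172.0]
contact_force: [-0.6, -0.1, -0.9]
gripper_width: 0.018
gripper_force: 6.6
```

```bash
python3 - <<'E'
from h import *
s=r.get_state();p,q=T();print(p,s['eef_rot'],s['gripper_width'],s['gripper_force'],abs(s['qd']).max())
show([.5514,-.3191,.2828],-171.9)
E
```

```text
[ 0.55719369 -0.24137804  0.31643945] [-1.79968696e+02  3.35409251e-02 -1.71996036e+02] 0.018008981900891306 6.637478247284889 8.9210868125619
delta mm [ 16.6 -76.1  33.7] rad [-0.0005  0.0006 -0.0017]
```

>>> carry_out(
  deltas=[
    [0.2035,[3,-12,0],[0,0,0]],
    [0.2035,[7,-30,3],[0,0,0]],
    [0.2035,[11,-48,10],[0,0,0]],
    [0.2035,[14,-63,18],[0,0,0]],
    [0.2035,[16,-71,26],[0,0,0]],
    [0.2035,[16,-74,32],[0,0,0]],
    [0.2035,[16,-74,32],[0,0,0]],
    [0.2035,[16,-74,32],[0,0,0]],
    [0.2035,[16,-74,32],[0,0,0]],
    [0.2035,[16,-74,32],[0,0,0]],
  ],
)

```text
time_s: 15.05
tcp_pos: [0.5528, -0.3142, 0.2841]
eef_rot: [-180.0, 0.0, -171.8]
contact_force: [0.0, -0.3, -0.6]
gripper_width: 0.0175
gripper_force: 6.7
```

```bash
cat > look.py <<'E'
from h import *
np.set_printoptions(precision=4,suppress=True,linewidth=250)
s=r.get_state();p,q=T();print(p,s['eef_rot'],s['gripper_width'],s['gripper_force'],abs(s['qd']).max())
cal=cam('wrist');im,d=r.capture('wrist');np.savez('f_wrist',im=im,d=d,K=cal[0],D=cal[1],V=cal[2])
t=p+q.apply([[-.004,-.0117,.0718],[-.004,.0123,.0718]])
print('tips exp',t[:,2].mean(),proj('wrist',t,cal).ravel(),'cross exp',proj('wrist',[[.5544,-.3182,.181],[.5562,-.3182,.181]],cal).ravel())
g=im.max(2).astype(int)
u,v=proj('wrist',[[.5544,-.3182,.181]],cal)[0].astype(int)
for y in range(v-22,v+34,2): print(y,' '.join('%3d'%k for k in g[y,u-26:u+27]))
print('cols from',u-26)
E
python3 look.py
```

```text
[ 0.5528 -0.3142  0.2841] [-179.9784    0.0486 -171.84  ] 0.017484899559393727 6.656455993652344 0.16773089857411055
tips exp 0.21234489246926092 [239.5759 204.3345 270.6927 204.3307] cross exp [250.0282 188.125  249.7431 190.088 ]
166 161 217 230 231 229 227 227 227 229 230 231 230 222 212 210 212 213 215 219 223 225 226 226 225 223 175 134 176 215 226 227 226 224 227 230 232 233 233 232 230 230 230 233 234 234 233 233 234 236 238 237 236 170
168 206 225 231 230 228 227 227 227 229 230 231 231 228 222 220 221 223 225 227 230 231 232 232 231 225 151  74 151 211 227 228 228 229 231 234 236 238 237 235 233 232 233 236 236 235 233 233 235 238 240 239 238 188
170 210 224 230 231 229 227 226 227 228 230 230 229 226 222 220 221 223 224 227 230 232 233 232 231 225 152  73 153 212 227 227 228 229 232 234 236 238 237 235 233 232 233 235 236 235 233 233 236 238 240 239 240 230
172 205 223 230 231 229 227 227 227 228 229 226 220 218 219 220 221 222 224 227 230 231 232 232 231 225 151  74 153 211 227 228 228 229 232 234 237 237 237 235 233 232 233 236 236 235 234 234 236 239 240 239 240 230
174 
[... 4493 characters left out ...]
77 115  97  95 109 206 234 221 216 219
216 207 227 234 233 231 229 227 227 228 230 229 225 223 220 183 118  90  93 101 150 213 231 232 231 204 124  96 194 227 228 224 216 215 220 224 226 226 223 219 217 221 227 223 166 106  95  98 133 214 233 217 217 229
218 220 219 224 227 227 225 226 224 225 227 225 220 219 221 213 151  90  89  92 111 198 229 232 230 207 143 134 203 224 220 215 213 215 220 224 228 227 225 221 218 222 227 209 145  98  95 102 156 221 235 213 212 225
220 197 214 217 211 208 218 229 232 227 217 207 205 212 225 230 180 105  87  89  95 137 188 208 216 219 210 196 201 208 200 195 195 199 205 212 227 229 225 218 206 190 187 163 114  95 100 117 165 196 200 203 213 214
cols from 224
```

```bash
cat > tgt.py <<'E'
from h import *
import sys
np.set_printoptions(precision=4,suppress=True)
w=np.load('f_wrist.npz');c=(w['K'],w['D'],w['V']);uv=[(float(sys.argv[1]),float(sys.argv[2]))]
C=atz('wrist',uv,.181,c)[0];print('cross',C)
rot=down(-172.4)
for h in (.010,.003):
    t=C+[0,0,h]-rot.apply([-.004,.0002,.0718]);show(t,-172.4)
E
python3 tgt.py 249.9 188.2
```

```text
cross [ 0.5545 -0.3183  0.181 ]
delta mm [ 2.8 -4.4 21.3] rad [-0.0003  0.0007  0.0097]
delta mm [ 2.8 -4.4 28.3] rad [-0.0003  0.0007  0.0097]
```

>>> carry_out(
  deltas=[
    [0.2035,[1,-2,3],[0,0,0.005]],
    [0.2035,[2.5,-4,8],[0,0,0.01]],
    [0.2035,[3,-4.4,14],[0,0,0.01]],
    [0.2035,[3,-4.4,19],[0,0,0.01]],
    [0.2035,[3,-4.4,21],[0,0,0.01]],
    [0.2035,[3,-4.4,21],[0,0,0.01]],
    [0.2035,[3,-4.4,21],[0,0,0.01]],
    [0.2035,[3,-4.4,21],[0,0,0.01]],
    [0.2035,[3,-4.4,21],[0,0,0.01]],
  ],
)

```text
time_s: 16.0
tcp_pos: [0.5502, -0.3194, 0.2628]
eef_rot: [-180.0, 0.0, -172.4]
contact_force: [0.7, -0.1, -0.6]
gripper_width: 0.0179
gripper_force: 6.7
```

```bash
python3 look.py | cut -c1-240
```

```text
[ 0.5502 -0.3194  0.2628] [-179.9896    0.0224 -172.4456] 0.017868825158464795 6.656418219208717 0.07595862529845639
tips exp 0.19104453432808055 [239.6154 204.2962 270.7342 204.2926] cross exp [255.6042 200.1814 255.3091 202.2695]
178 227 230 229 227 226 225 227 228 229 230 230 227 222 219 219 220 222 223 227 229 231 231 231 230 225 177  97  94 190 223 226 226 227 228 230 233 235 236 236 234 232 231 231 233 235 235 233 232 232 234 237 239 238
180 227 230 229 226 225 225 226 228 229 230 230 227 222 219 220 221 221 223 226 229 231 231 231 229 225 176  94  92 189 223 226 226 227 228 230 233 235 236 236 235 233 231 231 232 235 235 233 232 232 234 236 239 238
182 227 230 229 227 225 225 225 227 229 228 224 222 220 218 219 220 220 223 226 229 230 231 231 229 226 176  94  92 190 223 226 226 227 228 230 233 235 236 236 234 232 231 231 233 235 235 233 232 232 234 237 239 238
184 227 230 229 226 225 224 226 227 228 224 216 214 216 217 218 220 221 223 226 229 230 231 231 230 226 176  94  91 190 224 226 226 227 228 230 233 235 236 236 234 233 231 231 233 235 235 233 233 232 234 237 239 238
186 
[... 4493 characters left out ...]
24 224 220 218 217 222 228 233 236 239
228 190 207 207 195 140  87  80  79  81  92 151 143  96  82  86  92 122 193 222 227 230 230 231 230 227 162  76 117 201 226 227 223 215 213 217 215 166 105  92  98 104 163 206 197 135  85  78  77  78  95 172 222 225
230 140 143 152 128  66  25  18  19  19  44 136 169 126  80  82  88  96 162 211 227 229 230 231 231 227 162  75 117 200 226 227 222 215 213 217 214 155  95  92  96 103 167 208 190 108  33  19  18  20  34 103 144 147
232 142 143 150 105  39  21  19  17  18  43 137 189 146  82  79  87  94 137 202 226 229 229 230 229 226 182 130 158 206 218 214 209 209 212 213 195 134  91  93  96 122 190 216 189 107  33  20  20  17  20  44 114 140
cols from 229
```

```bash
sed -i 's/\.0002,/.0001,/' tgt.py; python3 tgt.py 255.4 200.2
```

```text
cross [ 0.5544 -0.3184  0.181 ]
delta mm [-0.4  0.3 -0. ] rad [-0.0001  0.0004 -0.0008]
delta mm [-0.4  0.3  7. ] rad [-0.0001  0.0004 -0.0008]
```

>>> carry_out(
  deltas=[
    [0.2035,[-0.4,0.3,2],[0,0,0]],
    [0.2035,[-0.4,0.3,4],[0,0,0]],
    [0.2035,[-0.4,0.3,6],[0,0,0]],
    [0.2035,[-0.4,0.3,7],[0,0,0]],
    [0.2035,[-0.4,0.3,7],[0,0,0]],
    [0.2035,[-0.4,0.3,7],[0,0,0]],
    [0.2035,[-0.4,0.3,7],[0,0,0]],
    [0.2035,[-0.4,0.3,7],[0,0,0]],
  ],
)

```text
time_s: 16.85
tcp_pos: [0.5505, -0.319, 0.2556]
eef_rot: [-180.0, 0.0, -172.4]
contact_force: [0.3, 0.9, -1.2]
gripper_width: 0.018
gripper_force: 6.7
```

```bash
python3 look.py | sed -n '1,2p;8,26p;$p' | cut -c1-235; python3 tgt.py 255.4 205.2
python3 - <<'E'
from h import *
# side/scene check of tip height vs. bill top
p,q=T();t=p+q.apply([[-.004,-.0119,.0718],[-.004,.0121,.0718]])
im,d=r.capture('side');u,v=proj('side',t)[1].astype(int);print('side tip exp',proj('side',t).ravel(),'below on bill',proj('side',[[*t[0,:2],.181],[*t[1,:2],.181]]).ravel())
for y in range(v-8,v+9): print(y,' '.join('%3d'%k for k in im.max(2)[y,u-10:u+16]))
print(u-10,r.get_state()['contact_force'])
E
```

```text
[ 0.5505 -0.319   0.2556] [-179.9968    0.0063 -172.4481] 0.01798711401421451 6.656204983592033 0.11656008220298009
tips exp 0.18384449067101816 [239.6201 204.2998 270.7339 204.2958] cross exp [255.2088 202.9789 254.9066 205.1188]
190 230 229 227 225 224 225 227 228 225 218 214 215 217 218 218 219 220 225 227 230 231 231 230 229 223 149  70 150 208 225 226 226 226 228 230 232 234 235 235 234 232 230 230 232 235 234 233 232 232 233 237 239 238
192 230 229 227 225 224 225 227 227 225 218 215 216 217 218 218 220 221 224 228 229 230 231 230 229 223 149  71 149 208 225 226 226 226 228 230 233 234 236 235 233 232 230 230 233 235 235 233 233 232 234 237 239 239
194 230 229 227 225 225 225 227 228 226 219 215 216 218 218 218 219 221 224 227 230 231 231 231 229 223 148  71 151 208 224 226 226 227 228 230 233 234 235 235 233 232 230 230 233 235 235 233 233 233 235 237 239 239
196 230 230 227 226 224 225 227 228 226 219 215 216 217 218 218 219 221 225 227 229 231 231 230 229 223 149  70 149 209 224 226 226 227 228 231 232 234 235 234 233 231 229 230 233 236 235 233 233 233 234 238 239 239
198 2
[... 4705 characters left out ...]
81 141 140
130 135 136 142 143 154 158 159 190 201 143 178 228 230 225 225 226 223 220 214 209 217 212 183 144 140 139
131 134 136 135 137 145 146 150 150 156 152 187 206 215 222 226 227 224 226 219 203 204 179 151 147 153 143
132 131 136 134 134 131 143 144 146 145 148 155 154 156 183 205 216 212 210 199 180 155 146 145 154 154 151
133 141 157 141 129 136 132 135 142 152 146 148 149 145 152 150 155 157 151 157 157 147 148 143 153 151 144
134 177 188 168 145 152 135 127 138 144 148 146 146 148 148 148 150 150 147 156 153 152 141 148 151 152 141
135 198 203 188 177 191 174 145 151 151 145 146 143 142 147 142 142 146 147 153 150 149 144 148 147 151 142
351 [ 0.11980989  0.64669602 -0.85551003]
```

The tips' midpoint (254.95) sits on the centre line (255.0). The tip gap is about 24.0 mm, the tips are over the cross line about 3 mm above the wood, and nothing is touching. I'll settle for a second and hand in.

>>> carry_out(
  deltas=[
    [0.2035,[0,0,0],[0,0,0]],
    [0.2035,[0,0,0],[0,0,0]],
    [0.2035,[0,0,0],[0,0,0]],
    [0.2035,[0,0,0],[0,0,0]],
    [0.2035,[0,0,0],[0,0,0]],
    [0.2035,[0,0,0],[0,0,0]],
    [0.2035,[0,0,0],[0,0,0]],
    [0.2035,[0,0,0],[0,0,0]],
    [0.2035,[0,0,0],[0,0,0]],
    [0.2035,[0,0,0],[0,0,0]],
  ],
)

```text
time_s: 17.95
tcp_pos: [0.5505, -0.3191, 0.2556]
eef_rot: [-180.0, 0.0, -172.4]
contact_force: [-0.5, 0.9, 0.0]
gripper_width: 0.0179
gripper_force: 6.7
```

```bash
python3 -c "
from h import *
s=r.get_state();print(s['tcp_pos'],s['gripper_width'],s['contact_force'],abs(s['qd']).max());print(r.close_job())"
```

```text
[ 0.550463   -0.31905775  0.25557717] 0.017890645792704604 [-0.46080834  0.85247467  0.0398749 ] 0.11760078012337546
the job is handed in; nothing more can be done
None
```

The job is handed in at about 18 s: the tweezers were set to the dots and held about 2 s, then finished steady over the bill's cross line, centred, with a tip gap of about 24 mm and the points about 3 mm above the wood by camera estimate.

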